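# Sort turned rings through a go/no-go gauge

## Task

Sort the three aluminium rings on the granite plate by trying each one at the mouth of the aluminium gauge pen: a ring that slips between the two steel pins belongs wholly inside the gauge pen, behind the pins; a ring that the pins stop is oversize and belongs wholly inside the dark rework pen. Slide the rings flat along the plate, never lift one over a wall and never force one between the pins. Leave the other things where they stand, and let go of everything at the end.

Things in the scene. Friction and masses are not known exactly. Their poses are not given: they have to be found in the camera images.
- ring_1_center (a point): centre, half-way up (13 mm above its underside), of a plain aluminium ring lying flat on the worktop: 26 mm high, about 200 g (slides at 1 to 2 N), 52 mm bore right through (wide enough for shut fingers). Outside diameter is either 78 or 85 mm: which is not told; of the three rings at least one is of each size. z axis up; it has no front.
- ring_2_center (a point): centre, half-way up (13 mm above its underside), of a plain aluminium ring lying flat on the worktop: 26 mm high, about 200 g (slides at 1 to 2 N), 52 mm bore right through (wide enough for shut fingers). Outside diameter is either 78 or 85 mm: which is not told; of the three rings at least one is of each size. z axis up; it has no front.
- ring_3_center (a point): centre, half-way up (13 mm above its underside), of a plain aluminium ring lying flat on the worktop: 26 mm high, about 200 g (slides at 1 to 2 N), 52 mm bore right through (wide enough for shut fingers). Outside diameter is either 78 or 85 mm: which is not told; of the three rings at least one is of each size. z axis up; it has no front.
- gauge_pen: fixed aluminium gauge pen, no floor, open above. Origin on the worktop midway between two upright steel pins (16 mm thick, 38 mm high) with an 80.5 mm gap; +x points from the mouth into the pen, z up. A 78 mm ring slides through; an 85 mm ring is stopped with its centre at about x = -15 mm, and a push of about 10 N is plenty to tell. Behind the pins the lane is 92 mm wide.
- gauge_mouth (a point): middle of the gauge pen's mouth, on the worktop at pen x = -37 mm; axes as the pen's. Here the funnel of slanting walls (32 mm high) is about 119 mm wide inside; it narrows to the pins. Ends of the funnel walls reach y = +-75 mm.
- gauge_end (a point): foot of the gauge pen's end wall, inner face, on the worktop at pen x = 200 mm; axes as the pen's. Walls are 32 mm high, 10 mm thick; the lane behind the pins holds two 78 mm rings one behind the other, if the first is pushed to the end. Bolted feet 8 mm high stand out to y = +-83 mm.
- rework_pen: fixed dark steel rework pen, no floor, open above, three walls 32 mm high, 6 mm thick. Origin on the worktop at the middle of its open front; +x points from the front into the pen, z up. Inside 200 mm wide (y = -100 to 100) and 110 mm deep (x = 0 to 110); 12 mm posts at both front corners. Two rings fit side by side at y = -50 and 50.
- magnet_base: bystander, to be left alone: black magnetic base with a round knob, 48 x 50 x 51 mm; origin under its centre
- turned_flange: bystander, to be left alone: grey flange with a hub and a bolt circle, 57 mm across, 24 mm high; origin under its centre
- gauge_block: bystander, to be left alone: small steel block, 19 x 36 mm, 30 mm high; origin under its centre
Things that resemble listed ones, but are neither listed nor needed, are in the scene too. Leave any brown or pink look-alike of the part that bears ring_2_center alone.

How it is judged:
By the outcome, as a careful person would: the job done as asked, in the order asked, and still so for the second after the job is handed in, with the robot touching nothing.
It also fails if it takes over 72 s, if anything falls off the work surface, if the arm or the gripper's body presses on something with over 40 N, if the wrist force passes 120 N, or if a joint passes its speed limit or range.

## Robot

A 6-joint arm with a two-finger parallel gripper is mounted at the origin on a cart in front of the work surface, level with it; the furniture and walls round the work are solid. World frame = base frame: x ahead of the robot, y to its left, z up, the work surface at z = 0. Lengths are in m, angles in rad, forces in N, time in s.
With the tool pointing down it reaches from about 0.3 to 0.75 m from the base axis. Payload 8.5 kg.
Tool frame: the origin (TCP) lies at the very end of the fingers, on their centre line; the grasp point (between the pads) lies 19 mm behind it; y points along the fingers, x is the direction in which the jaws open and shut, and the axes are right-handed (so a half turn about y gives the same grasp; the last joint's range is limited). The gripper opens to 88 mm and grips with 3 to 60 N. Pads are 18 mm wide; open, the fingers measure 123 mm over their backs; the gripper's body (75 mm by 187 mm) begins 45 mm behind the grasp point.
Start: joints at [0.922, 0.381, 1.297, -0, 1.464, -0.215], TCP at [0.231, 0.499, 0.239] pointing down, gripper open.
Joint ranges: [-3.11, 3.11], [-0.89, 2.33], [0.22, 2.48], [-1.42, 4.56], [0.17, 2.85], [-2.88, 2.88]. Speed limits (rad/s): [2.39, 2.39, 3.14, 3.14, 3.14, 3.14].

## Interface

Orientations are given as a unit quaternion [x, y, z, w].
In Python, from plant import manip gives the robot as it stands. The module is installed in compiled form; this text tells all that it offers.
- The arm moves only by the shell command python3 -m handwheel 'ROWS'. ROWS is JSON, a list of rows, each an object of numbers: "hand": the opening, from 0 (shut) to 1 (fully open); "x", "y", "z": the shift along the world's x, y, z in cm; "roll": the turn about the world's z in degrees. A call has 1 to 20 rows; each row is the pose to reach, as a shift and turn from the pose commanded when the call began; what a row does not reach only later rows make up. A row lasts 1/12 s, in which the tool goes at most 41.7 mm and 7.16 degrees, less where a joint would pass 70% of its speed; a pose out of reach is approached as far as the arm can. A call with a gripper value outside its range is refused whole. The fingers move at their own pace and stop on an object; the grip force is fixed at half the most. Time passes only in rows, so rows that repeat a pose let the fingers close. It gives the time, the measured TCP pose, the force and the opening at its end, in the units of the state.
- manip.sense(): the state, without advancing time (a new reading comes with each control period).
- manip.capture(name): name is "scene" or "top" or "wrist"; returns the picture (420x560x3 uint8, red, green, blue); there is no depth.
- manip.get_calibration(name): a dict with "mtx" (3x3 intrinsics, pixels), "distortion" ([k1, k2, p1, p2, k3] as OpenCV has them; the pictures are not rectified), "cam_to_world" (4x4, takes a point from camera to world coordinates); the wrist camera has in their place "T_tool_cam" (4x4, takes a point from camera to tool coordinates, whose origin is the TCP and whose axes are the tool frame's). Camera axes: x right, y down, z forward; pixel columns grow to the right and rows downward; lengths in m; the calibration is good to about 2 mm. A picture is of the moment at which its call begins: read the wrist's pose just before it. get_calibration takes no time and is no camera call.
- manip.finish_job(): hands the job in, once; it reports no verdict.
Trained networks look in the newest picture that a camera, given by its name, has taken for a name from the list of things; names that differ only in an ending like _2 or _b are one class to them, and where a whole thing is asked for, a point or a joint stands for the part that bears it (a point fixed in the world has none). Each returns a list of dicts, best first, with "confidence" (0 to 1); they miss things now and then, are a little off and sometimes report something else, mostly with a low value. They report only what shows in the picture. A call takes as long as a camera call. They do not tell look-alikes from the thing itself.
- manip.find_in(thing, camera): "xy" ([column, row] in pixels, amid what is visible of it).
- manip.regions_of(thing, camera): "pixels" (420x560 bool, what is visible of it) and "xy" ([column, row] in pixels, amid what is visible of it).
- manip.place_of(thing, camera): "xy" ([column, row] in pixels: a listed point, or the origin of a listed thing).
The state is a dict: "t": time; "q": joint angles; "dq": joint speeds; "joint_efforts": joint torques, N m; "tool_pos": TCP position; "tcp_rot": TCP orientation; "force": force on the tool from outside, world axes, zero at the start; "wrist_torque": the same for the moment, N m; "opening": opening from 0.0 (shut) to 1.0 (fully open).
Only numpy, scipy, OpenCV 4.12 (cv2) and the standard library are available. Lean on these libraries where they do the work, as an engineer would, in place of code of your own. Each camera call takes 0.05 s, during which the arm holds its last target. There are 200 camera calls.

## Working session

There is one attempt and no reset: what is moved stays moved. The work goes in short steps, Python scripts to look and compute and a shell command to move; the robot and the scene stay as the last step left them, time stands still between calls to the robot, and variables do not carry over. Pictures are saved under pics/ and viewed, about 8 in all and at most 12, crops included, and the job is handed in when it is done.

```bash
mkdir -p pics; cat > h.py <<'E'
import numpy as np, cv2
from plant import manip
from scipy.spatial.transform import Rotation as R
def cap(cam,name=None):
    s=manip.sense(); im=manip.capture(cam)
    if name: cv2.imwrite(f'pics/{name}.png',im[:,:,::-1])
    return s,im
def w(cam,xy,z,s=None):
    c=manip.get_calibration(cam)
    if 'cam_to_world' in c: T=np.array(c['cam_to_world'])
    else:
        s=s or manip.sense(); T=np.eye(4); T[:3,:3]=R.from_quat(s['tcp_rot']).as_matrix(); T[:3,3]=s['tool_pos']; T=T@np.array(c['T_tool_cam'])
    p=cv2.undistortPoints(np.array([[xy]],float),np.array(c['mtx']),np.array(c['distortion']))[0,0]
    d=T[:3,:3]@[p[0],p[1],1]; o=T[:3,3]
    return o+d*(z-o[2])/d[2]
def pix(cam,P,s=None):
    c=manip.get_calibration(cam); T=np.array(c['cam_to_world']); Ti=np.linalg.inv(T)
    return cv2.projectPoints(np.array(P,float).reshape(-1,3),cv2.Rodrigues(Ti[:3,:3])[0],Ti[:3,3],np.array(c['mtx']),np.array(c['distortion']))[0].reshape(-1,2)
E
python3 - <<'E'
from h import *
s,im=cap('top','top1'); print(s['t'],s['tool_pos'],s['tcp_rot'],s['force'],s['opening'])
cap('scene','scene1')
for n,z in [('ring_1_center',.013),('gauge_pen',0),('gauge_mouth',0),('gauge_end',0),('rework_pen',0),('magnet_base',0),('turned_flange',0),('gauge_block',0)]:
    for d in manip.place_of(n,'top'):
        print(n,np.round(d['xy'],1),round(d['confidence'],2),w('top',d['xy'],z).round(4))
E
```

```text
0.0 [0.23100396 0.49883771 0.23814095] [ 0.59606257  0.38022462 -0.38116177 -0.59569653] [0.3120247  0.1842312  0.07669999] 1.0000851040516863
ring_1_center [187.4 293.9] 0.65 [ 0.4217 -0.0019  0.013 ]
gauge_end [370.9 258.8] 0.97 [ 0.5013 -0.456   0.    ]
magnet_base [302.6 323.1] 0.53 [ 0.3476 -0.2821  0.    ]
turned_flange [300.9 190. ] 0.59 [ 0.6795 -0.2859  0.    ]
gauge_block [278.4 309.6] 0.64 [ 0.3811 -0.2237  0.    ]
```

View pics/top1.png

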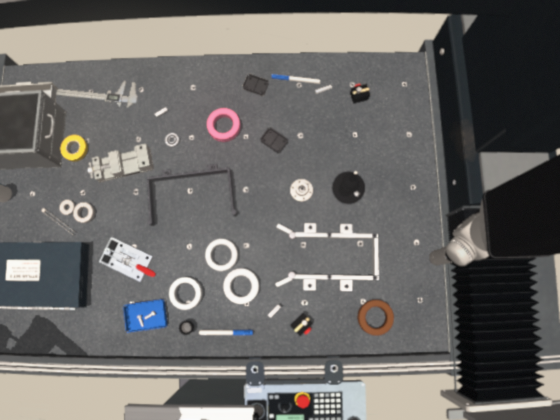

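View pics/scene1.png

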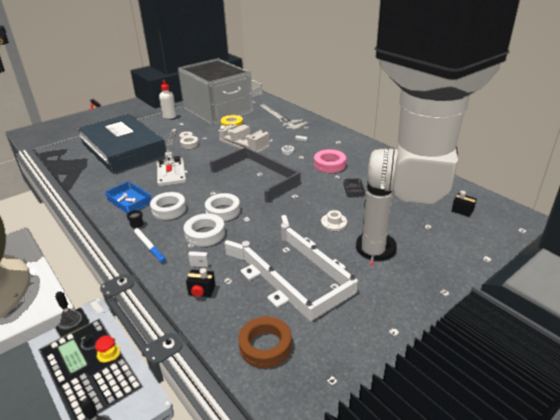

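The top picture shows three plain light rings at about (187,294), (221,255) and (241,287). The pink ring (223,124), the brown ring (375,317), the yellow ring and the small white rings are look-alikes. The gauge pen opens to the left, with pins at about (292,236) and (291,275) and its end wall at (376,257). The dark rework pen, around (193,195), opens downward. I'll confirm this in an enlarged crop.

```bash
python3 - <<'E'
from h import *
s,im=cap('top')
c=im[150:340,140:400]; cv2.imwrite('pics/crop1.png',cv2.resize(c,None,fx=3,fy=3,interpolation=cv2.INTER_CUBIC)[:,:,::-1])
for n in ['ring_1_center','gauge_pen','rework_pen','magnet_base','gauge_block','turned_flange']:
    for d in manip.regions_of(n,'top'):
        m=d['pixels'].astype(np.uint8); cs,_=cv2.findContours(m,0,1); k=max(cs,key=cv2.contourArea)
        print(n,round(d['confidence'],2),np.round(d['xy'],1),cv2.boundingRect(k),[np.round(v,1) for v in cv2.minEnclosingCircle(k)],round(cv2.contourArea(k)))
g=cv2.cvtColor(im,cv2.COLOR_RGB2GRAY); m=(g>150).astype(np.uint8)
cs,_=cv2.findContours(m,0,1)
for k in cs:
    a=cv2.contourArea(k)
    if a>300:
        (x,y),(p,q),an=cv2.fitEllipse(k)
        if 25<p<45 and 25<q<45: print('ell',round(x,1),round(y,1),round(p,1),round(q,1),w('top',(x,y),.026).round(4))
print(np.array(manip.get_calibration('top')['cam_to_world']).round(3)[:3,3])
E
```

```text
ring_1_center 0.96 [179.9 295.9] (169, 278, 33, 32) [array([185.3, 293.4]), np.float64(16.4)] 765
gauge_pen 0.56 [342.4 234.6] (277, 223, 102, 68) [array([327.9, 251.2]), np.float64(56.4)] 1000
rework_pen 0.93 [180.3 177.5] (148, 165, 90, 60) [array([190.8, 198.8]), np.float64(48.7)] 619
magnet_base 0.57 [299.9 324.2] (292, 314, 20, 20) [array([301.4, 323.6]), np.float64(9.7)] 246
gauge_block 0.61 [275.9 311.7] (268, 305, 13, 13) [array([274., 311.]), np.float64(7.8)] 50
turned_flange 0.31 [207.7 251.6] (206, 239, 32, 32) [array([221.2, 253.9]), np.float64(16.3)] 748
ell 184.3 293.1 32.0 32.6 [0.4237 0.003  0.026 ]
ell 240.5 286.2 35.1 36.8 [ 0.439  -0.1333  0.026 ]
ell 220.5 254.5 31.8 32.6 [ 0.5161 -0.0849  0.026 ]
ell 468.6 245.2 32.0 36.8 [ 0.5272 -0.6978  0.026 ]
ell 222.5 123.1 29.9 31.9 [ 0.8541 -0.0874  0.026 ]
[ 0.422 -0.229  1.133]
```

View pics/crop1.png

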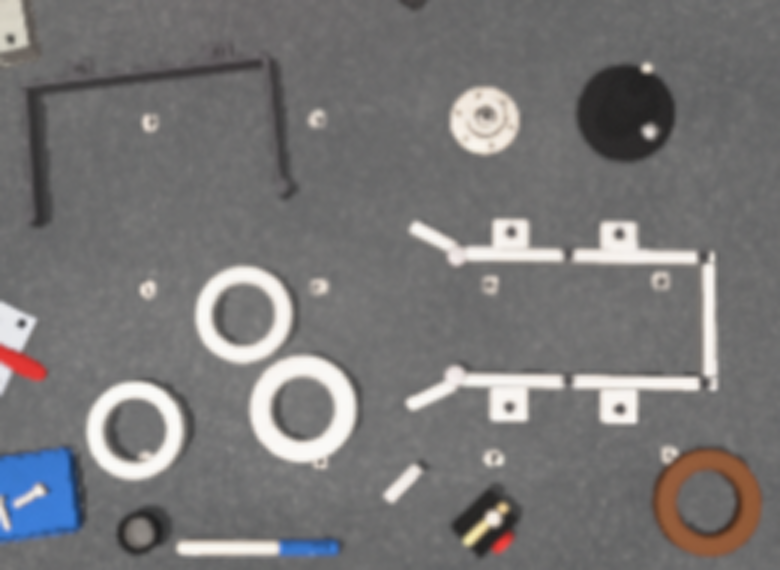

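The crop shows the three aluminium rings at crop (135,430), (244,314) and (303,408). They are plain, light grey and the right size; the brown one at crop (707,502) is a look-alike. The pins are at crop (457,256) and (455,375). Next I'll compute the pen frames and check where the tall white/black object stands.

```bash
python3 - <<'E'
from h import *
f=lambda c:((c[0]+.5)/3-.5+140,(c[1]+.5)/3-.5+150)
p1=w('top',f((457,256)),.038);p2=w('top',f((455,375)),.038)
print('pins',p1.round(4),p2.round(4),np.linalg.norm(p1-p2))
for n,c,z in [('endTop',(709,255),.032),('endBot',(710,382),.032),('endinner',(703,319),.032),('disc',(625,112),0),('RL post',(40,222),.032),('RR post',(288,190),.032),('RL back',(33,92),.032),('RR back',(268,62),.032),('flange',(484,120),.02)]:
    print(n,w('top',f(c),z).round(4))
# triangulate
def ray(cam,xy):
    a=w(cam,xy,0);b=w(cam,xy,.3);return a,(b-a)/np.linalg.norm(b-a)
for a,b in [((463,245),(380,165)),((463,245),(380,235)),((440,256),(372,262))]:
    A,d=ray('top',a);B,e=ray('scene',b);t=np.linalg.lstsq(np.c_[d,-e],B-A,rcond=None)[0]
    print((A+d*t[0]).round(3),(B+e*t[1]).round(3))
s=manip.sense();print(R.from_quat(s['tcp_rot']).as_matrix().round(3))
print(pix('scene',[[0,0,0],[.231,.499,.24],[.69,-.4,0]]).round(), pix('top',[[.231,.499,.24],[.69,-.4,0]]).round())
E
```

```text
pins [ 0.5597 -0.2596  0.038 ] [ 0.4643 -0.2561  0.038 ] 0.09544690621826075
endTop [ 0.5576 -0.465   0.032 ]
endBot [ 0.455  -0.4608  0.032 ]
endinner [ 0.5057 -0.4575  0.032 ]
disc [ 0.6853 -0.4064  0.    ]
RL post [0.5939 0.0828 0.032 ]
RR post [ 0.6172 -0.1226  0.032 ]
RL back [0.7044 0.0926 0.032 ]
RR back [ 0.7259 -0.1057  0.032 ]
flange [ 0.6758 -0.2851  0.02  ]
[ 0.499 -0.558  0.332] [ 0.489 -0.55   0.328]
[ 0.507 -0.593  0.248] [ 0.478 -0.57   0.236]
[ 0.491 -0.567  0.183] [ 0.482 -0.559  0.18 ]
[[ 0.42   0.    -0.907]
 [ 0.907 -0.     0.42 ]
 [ 0.    -1.    -0.   ]]
[[-37. 296.]
 [ -7.  77.]
 [375. 246.]] [[-67. 383.]
 [345. 185.]]
```

```bash
R='{"hand":0,"x":28.5,"y":-58.4,"z":-10,"roll":-67}'; python3 -m handwheel '[{"hand":0,"x":28.5,"y":-58.4,"z":-10,"roll":-67},{"hand":0,"x":28.5,"y":-58.4,"z":-10,"roll":-67},{"hand":0,"x":28.5,"y":-58.4,"z":-10,"roll":-67},{"hand":0,"x":28.5,"y":-58.4,"z":-10,"roll":-67},{"hand":0,"x":28.5,"y":-58.4,"z":-10,"roll":-67},{"hand":0,"x":28.5,"y":-58.4,"z":-10,"roll":-67},{"hand":0,"x":28.5,"y":-58.4,"z":-10,"roll":-67},{"hand":0,"x":28.5,"y":-58.4,"z":-10,"roll":-67},{"hand":0,"x":28.5,"y":-58.4,"z":-10,"roll":-67},{"hand":0,"x":28.5,"y":-58.4,"z":-10,"roll":-67},{"hand":0,"x":28.5,"y":-58.4,"z":-10,"roll":-67},{"hand":0,"x":28.5,"y":-58.4,"z":-10,"roll":-67},{"hand":0,"x":28.5,"y":-58.4,"z":-10,"roll":-67},{"hand":0,"x":28.5,"y":-58.4,"z":-10,"roll":-67},{"hand":0,"x":28.5,"y":-58.4,"z":-10,"roll":-67},{"hand":0,"x":28.5,"y":-58.4,"z":-10,"roll":-67},{"hand":0,"x":28.5,"y":-58.4,"z":-10,"roll":-67},{"hand":0,"x":28.5,"y":-58.4,"z":-10,"roll":-67},{"hand":0,"x":28.5,"y":-58.4,"z":-10,"roll":-67}]'
python3 - <<'E'
from h import *
s,im=cap('wrist','wr1'); print(s['t'],s['tool_pos'].round(4) if hasattr(s['tool_pos'],'round') else s['tool_pos'],R.from_quat(s['tcp_rot']).as_matrix().round(3).tolist())
for n in ['ring_1_center','gauge_mouth']:
  for d in manip.place_of(n,'wrist'): print(n,np.round(d['xy'],1),round(d['confidence'],2),w('wrist',d['xy'],.013 if 'ring' in n else 0,s).round(4))
E
```

```text
t: 2.43
tool_pos: [0.5158, -0.0844, 0.1387]
tcp_rot: [-0.707, 0.012, -0.011, 0.707]
force: [-0.8, 0.9, 0.0]
opening: 0.008
2.4333 [ 0.5158 -0.0844  0.1387] [[0.999, -0.001, 0.032], [-0.032, 0.0, 0.999], [-0.001, -1.0, 0.0]]
```

View pics/wr1.png

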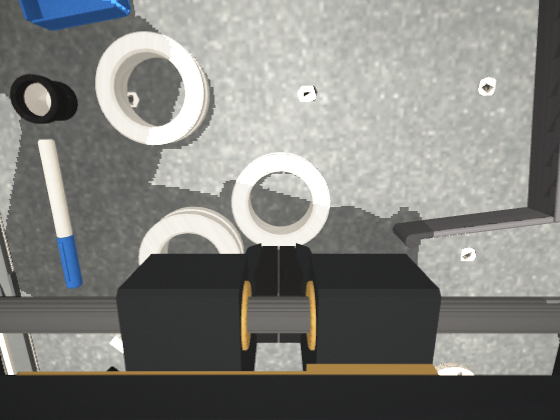

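The wrist picture shows ring B at (281,200) ahead of the fingers, ring A at (152,88), ring C partly hidden at (190,245), and the rework pen's right post at (405,235). I'll measure ring B's bore in the wrist frame.

```bash
python3 - <<'E'
from h import *
s,im=cap('wrist')
for (x,y) in [(281,200),(152,88)]: 
    # radial outer/inner boundary rays in plane z=.026
    hs=cv2.cvtColor(im,cv2.COLOR_RGB2HSV); 
    m=((hs[...,2]>190)&(hs[...,1]<60)).astype(np.uint8)
    n,l=cv2.connectedComponents(m)
    for r in range(3,40):
        if l[y-r-0,x]: break
    # component near top rim
    lab=l[y-40:y-30,x]; lab=lab[lab>0]; 
    k=(l==lab[0]).astype(np.uint8); cs,_=cv2.findContours(k,cv2.RETR_EXTERNAL,1); c=max(cs,key=cv2.contourArea)
    P=np.array([w('wrist',q,.026,s)[:2] for q in c[:,0,:]],np.float32)
    (a,b),r=cv2.minEnclosingCircle(P*1000); e=cv2.fitEllipse(P*1000); print('outer',a,b,r*2,e)
E
```

```text
outer 531.2412719726562 -32.533756256103516 304.5597229003906 ((526.2379150390625, -25.98299217224121), (153.0251007080078, 250.34872436523438), 67.8263168334961)Traceback (most recent call last):
  File "<stdin>", line 13, in <module>
  File "h.py", line 9, in w
    c=manip.get_calibration(cam)
ValueError: time passes only in moves, steps and waits
```

```bash
python3 - <<'E'
from h import *
s=manip.sense()
for q in [(232,200),(330,200),(281,152),(281,247),(96,90),(207,90),(283,170),(283,230)]: print(q,w('wrist',q,.026,s).round(4))
E
```

```text
(232, 200) [ 0.4781 -0.0791  0.026 ]
(330, 200) [ 0.5551 -0.0816  0.026 ]
(281, 152) [ 0.5177 -0.043   0.026 ]
(281, 247) [ 0.5155 -0.1197  0.026 ]
(96, 90) [0.3853 0.0055 0.026 ]
(207, 90) [0.4655 0.0031 0.026 ]
(283, 170) [ 0.5188 -0.0567  0.026 ]
(283, 230) [ 0.5175 -0.1052  0.026 ]
```

Ring B measures about (0.5165, -0.083) with a 77 mm rim, and the TCP is above its bore, so I'm descending.

```bash
python3 -m handwheel '[{"hand":0,"x":0,"y":0.1,"z":-4},{"hand":0,"x":0,"y":0.1,"z":-8},{"hand":0,"x":0,"y":0.1,"z":-11},{"hand":0,"x":0,"y":0.1,"z":-12.8},{"hand":0,"x":0,"y":0.1,"z":-12.8},{"hand":0,"x":0,"y":0.1,"z":-12.8}]'
python3 -m handwheel '[{"hand":0,"x":1,"y":0},{"hand":0,"x":2,"y":-0.5},{"hand":0,"x":3,"y":-1.5},{"hand":0,"x":3.5,"y":-2.8},{"hand":0,"x":3.5,"y":-4.2},{"hand":0,"x":3.5,"y":-5.7},{"hand":0,"x":3.2,"y":-7.2},{"hand":0,"x":2.5,"y":-8.5},{"hand":0,"x":1.5,"y":-9.5},{"hand":0,"x":0.5,"y":-10.5},{"hand":0,"x":-0.3,"y":-11.5},{"hand":0,"x":-0.3,"y":-12.5},{"hand":0,"x":-0.3,"y":-12.5},{"hand":0,"x":-0.3,"y":-12.5}]'
```

```text
$[0]: bad value
$[0]: bad value
```

```bash
python3 -m handwheel '[{"hand":0,"x":0,"y":0.1,"z":-4,"roll":0},{"hand":0,"x":0,"y":0.1,"z":-8,"roll":0},{"hand":0,"x":0,"y":0.1,"z":-11,"roll":0},{"hand":0,"x":0,"y":0.1,"z":-12.8,"roll":0},{"hand":0,"x":0,"y":0.1,"z":-12.8,"roll":0},{"hand":0,"x":0,"y":0.1,"z":-12.8,"roll":0}]'
```

```text
t: 3.13
tool_pos: [0.5161, -0.0834, 0.0109]
tcp_rot: [-0.707, 0.011, -0.011, 0.707]
force: [-0.5, -0.3, 0.6]
opening: 0.005
```

```bash
python3 -m handwheel '[{"hand":0,"x":1,"y":0,"z":0,"roll":0},{"hand":0,"x":2,"y":-0.5,"z":0,"roll":0},{"hand":0,"x":3,"y":-1.5,"z":0,"roll":0},{"hand":0,"x":3.5,"y":-2.8,"z":0,"roll":0},{"hand":0,"x":3.5,"y":-4.2,"z":0,"roll":0},{"hand":0,"x":3.5,"y":-5.7,"z":0,"roll":0},{"hand":0,"x":3.2,"y":-7.2,"z":0,"roll":0},{"hand":0,"x":2.5,"y":-8.5,"z":0,"roll":0},{"hand":0,"x":1.5,"y":-9.5,"z":0,"roll":0},{"hand":0,"x":0.5,"y":-10.5,"z":0,"roll":0},{"hand":0,"x":-0.3,"y":-11.5,"z":0,"roll":0},{"hand":0,"x":-0.3,"y":-12.5,"z":0,"roll":0},{"hand":0,"x":-0.3,"y":-12.5,"z":0,"roll":0},{"hand":0,"x":-0.3,"y":-12.5,"z":0,"roll":0}]'
python3 - <<'E'
from h import *
s,im=cap('top')
cv2.imwrite('pics/crop2.png',cv2.resize(im[170:330,150:400],None,fx=3,fy=3,interpolation=cv2.INTER_CUBIC)[:,:,::-1])
E
```

```text
t: 4.3
tool_pos: [0.5132, -0.2097, 0.0108]
tcp_rot: [0.707, -0.012, 0.012, -0.707]
force: [-0.7, -0.6, 0.0]
opening: 0.006
```

View pics/crop2.png

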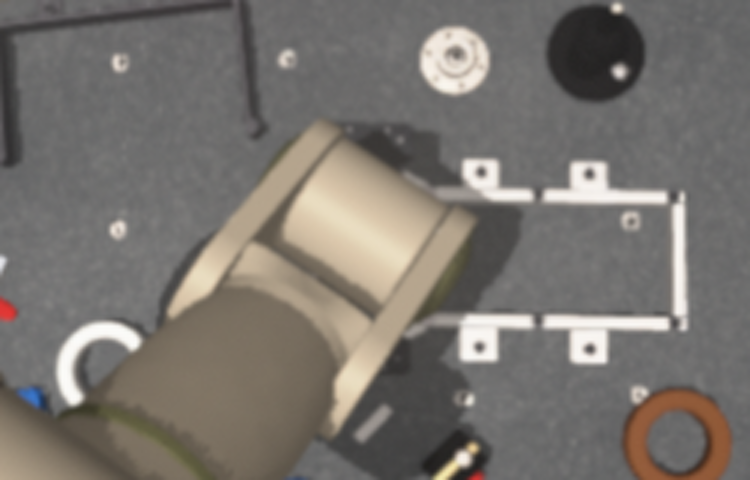

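```bash
python3 -m handwheel '[{"hand":0,"x":0,"y":-1,"z":0,"roll":0},{"hand":0,"x":0,"y":-2,"z":0,"roll":0},{"hand":0,"x":-0.1,"y":-3,"z":0,"roll":0},{"hand":0,"x":-0.1,"y":-3.7,"z":0,"roll":0},{"hand":0,"x":-0.1,"y":-4.2,"z":0,"roll":0},{"hand":0,"x":-0.1,"y":-4.2,"z":0,"roll":0}]'
python3 -m handwheel '[{"hand":0,"x":0,"y":-0.2,"z":0,"roll":0},{"hand":0,"x":0,"y":-0.4,"z":0,"roll":0},{"hand":0,"x":0,"y":-0.4,"z":0,"roll":0}]'
python3 -m handwheel '[{"hand":0,"x":0,"y":-0.2,"z":0,"roll":0},{"hand":0,"x":0,"y":-0.4,"z":0,"roll":0},{"hand":0,"x":0,"y":-0.4,"z":0,"roll":0}]'
```

```text
t: 4.85
tool_pos: [0.5122, -0.2523, 0.0107]
tcp_rot: [0.707, -0.012, 0.012, -0.707]
force: [0.1, -0.3, -1.2]
opening: 0.003
t: 5.1
tool_pos: [0.5122, -0.255, 0.0107]
tcp_rot: [-0.707, 0.011, -0.011, 0.707]
force: [0.1, 0.2, -1.0]
opening: 0.003
t: 5.35
tool_pos: [0.5122, -0.2592, 0.0108]
tcp_rot: [0.707, -0.011, 0.011, -0.707]
force: [0.5, 1.0, 0.1]
opening: 0.007
```

```bash
for i in 1; do python3 -m handwheel '[{"hand":0,"x":0,"y":-0.2,"z":0,"roll":0},{"hand":0,"x":0,"y":-0.4,"z":0,"roll":0},{"hand":0,"x":0,"y":-0.4,"z":0,"roll":0}]'
python3 -m handwheel '[{"hand":0,"x":0,"y":-0.2,"z":0,"roll":0},{"hand":0,"x":0,"y":-0.4,"z":0,"roll":0},{"hand":0,"x":0,"y":-0.4,"z":0,"roll":0}]'
python3 -m handwheel '[{"hand":0,"x":0,"y":-0.2,"z":0,"roll":0},{"hand":0,"x":0,"y":-0.4,"z":0,"roll":0},{"hand":0,"x":0,"y":-0.4,"z":0,"roll":0}]'; done | grep -E "tool_pos|force"
```

```text
tool_pos: [0.5122, -0.2634, 0.0108]
force: [-0.3, 0.9, -0.4]
tool_pos: [0.5122, -0.2674, 0.0108]
force: [0.0, 1.4, -0.3]
tool_pos: [0.5122, -0.2714, 0.0107]
force: [-0.2, -0.2, 0.2]
```

```bash
(python3 -m handwheel '[{"hand":0,"x":0,"y":-0.8,"z":0,"roll":0},{"hand":0,"x":0,"y":-1.6,"z":0,"roll":0},{"hand":0,"x":-0.1,"y":-2.6,"z":0,"roll":0},{"hand":0,"x":-0.1,"y":-3.8,"z":0,"roll":0},{"hand":0,"x":-0.1,"y":-3.8,"z":0,"roll":0}]'
python3 -m handwheel '[{"hand":0,"x":0,"y":-1.2,"z":0,"roll":0},{"hand":0,"x":-0.1,"y":-2.5,"z":0,"roll":0},{"hand":0,"x":-0.1,"y":-3.8,"z":0,"roll":0},{"hand":0,"x":-0.2,"y":-5.1,"z":0,"roll":0},{"hand":0,"x":-0.2,"y":-6.4,"z":0,"roll":0},{"hand":0,"x":-0.3,"y":-7.7,"z":0,"roll":0},{"hand":0,"x":-0.3,"y":-9,"z":0,"roll":0},{"hand":0,"x":-0.3,"y":-10,"z":0,"roll":0},{"hand":0,"x":-0.3,"y":-11,"z":0,"roll":0},{"hand":0,"x":-0.3,"y":-11,"z":0,"roll":0}]')| grep -E "t:|tool_pos|force"
```

```text
t: 6.52
tool_pos: [0.5112, -0.312, 0.0109]
tcp_rot: [0.708, -0.012, 0.013, -0.706]
force: [-0.1, -0.3, 0.2]
t: 7.35
tool_pos: [0.508, -0.4212, 0.0107]
tcp_rot: [0.707, -0.012, 0.012, -0.707]
force: [-0.4, 0.6, 0.3]
```

```bash
(python3 -m handwheel '[{"hand":0,"x":0,"y":0.8,"z":0,"roll":0},{"hand":0,"x":0,"y":0.8,"z":3,"roll":0},{"hand":0,"x":0,"y":0.8,"z":7,"roll":0},{"hand":0,"x":0,"y":0.8,"z":10,"roll":0},{"hand":0,"x":-6.8,"y":28.9,"z":10,"roll":0},{"hand":0,"x":-6.8,"y":28.9,"z":10,"roll":0},{"hand":0,"x":-6.8,"y":28.9,"z":10,"roll":0},{"hand":0,"x":-6.8,"y":28.9,"z":10,"roll":0},{"hand":0,"x":-6.8,"y":28.9,"z":10,"roll":0},{"hand":0,"x":-6.8,"y":28.9,"z":10,"roll":0},{"hand":0,"x":-6.8,"y":28.9,"z":10,"roll":0},{"hand":0,"x":-6.8,"y":28.9,"z":10,"roll":0},{"hand":0,"x":-6.8,"y":28.9,"z":10,"roll":0},{"hand":0,"x":-6.8,"y":28.9,"z":10,"roll":0},{"hand":0,"x":-6.8,"y":28.9,"z":10,"roll":0}]')
python3 - <<'E'
from h import *
s,im=cap('wrist'); s2,im2=cap('top')
a=im; b=cv2.resize(im2[200:320,160:400],(560,280),interpolation=cv2.INTER_CUBIC)
cv2.imwrite('pics/both1.png',cv2.resize(np.vstack([a,b]),None,fx=.85,fy=.85)[:,:,::-1]); 
E
```

```text
t: 8.6
tool_pos: [0.4405, -0.1306, 0.1108]
tcp_rot: [0.707, -0.011, 0.012, -0.707]
force: [-0.1, 0.4, 0.0]
opening: -0.0
```

View pics/both1.png

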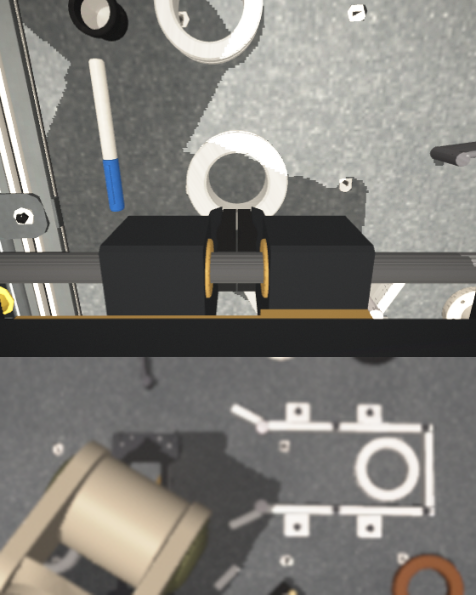

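The picture shows ring B in the gauge pen near the end wall, and ring C centred under the fingers (wrist col ≈ 279). B passed the pins, so it is 78 mm. Next I'll take ring C.

```bash
python3 - <<'E'
from h import *
s=manip.sense()
for q in [(219,210),(339,210),(279,153)]: print(q,w('wrist',q,.026,s).round(4))
E
python3 -m handwheel '[{"hand":0,"x":0,"y":-0.1,"z":-4,"roll":0},{"hand":0,"x":0,"y":-0.1,"z":-7,"roll":0},{"hand":0,"x":0,"y":-0.1,"z":-9,"roll":0},{"hand":0,"x":0,"y":-0.1,"z":-10,"roll":0},{"hand":0,"x":0,"y":-0.1,"z":-10,"roll":0}]'
```

```text
(219, 210) [ 0.3971 -0.1262  0.026 ]
(339, 210) [ 0.4817 -0.1291  0.026 ]
(279, 153) [ 0.4407 -0.0878  0.026 ]
t: 9.12
tool_pos: [0.4393, -0.1312, 0.0087]
tcp_rot: [-0.706, 0.013, -0.011, 0.708]
force: [-0.1, -0.2, -0.1]
opening: 0.005
```

```bash
(python3 -m handwheel '[{"hand":0,"x":1,"y":0,"z":0,"roll":0},{"hand":0,"x":2.3,"y":-0.3,"z":0,"roll":0},{"hand":0,"x":3.6,"y":-0.8,"z":0,"roll":0},{"hand":0,"x":4.9,"y":-1.5,"z":0,"roll":0},{"hand":0,"x":6.2,"y":-2.4,"z":0,"roll":0},{"hand":0,"x":7.2,"y":-3.5,"z":0,"roll":0},{"hand":0,"x":7.5,"y":-4.8,"z":0,"roll":0},{"hand":0,"x":7.4,"y":-6.2,"z":0,"roll":0},{"hand":0,"x":7.4,"y":-7.6,"z":0,"roll":0},{"hand":0,"x":7.4,"y":-9,"z":0,"roll":0},{"hand":0,"x":7.3,"y":-10,"z":0,"roll":0},{"hand":0,"x":7.3,"y":-11,"z":0,"roll":0},{"hand":0,"x":7.3,"y":-11.5,"z":0,"roll":0},{"hand":0,"x":7.3,"y":-11.5,"z":0,"roll":0}]'
python3 -m handwheel '[{"hand":0,"x":0,"y":-0.2,"z":0,"roll":0},{"hand":0,"x":0,"y":-0.2,"z":0,"roll":0}]'
python3 -m handwheel '[{"hand":0,"x":0,"y":-0.2,"z":0,"roll":0},{"hand":0,"x":0,"y":-0.2,"z":0,"roll":0}]'
) | grep -E "t:|tool_pos|force"
```

```text
t: 10.28
tool_pos: [0.513, -0.2472, 0.0107]
tcp_rot: [0.707, -0.012, 0.012, -0.707]
force: [-0.6, -0.2, -0.6]
t: 10.45
tool_pos: [0.5131, -0.2478, 0.0107]
tcp_rot: [-0.707, 0.011, -0.011, 0.707]
force: [-0.3, -1.0, 0.3]
t: 10.62
tool_pos: [0.5132, -0.2497, 0.0107]
tcp_rot: [-0.707, 0.011, -0.011, 0.707]
force: [0.5, 0.5, -0.1]
```

```bash
(python3 -m handwheel '[{"hand":0,"x":-0.1,"y":-0.2,"z":0,"roll":0},{"hand":0,"x":-0.1,"y":-0.2,"z":0,"roll":0}]'
python3 -m handwheel '[{"hand":0,"x":0,"y":-0.2,"z":0,"roll":0},{"hand":0,"x":0,"y":-0.2,"z":0,"roll":0}]'
python3 -m handwheel '[{"hand":0,"x":0,"y":-0.1,"z":0,"roll":0},{"hand":0,"x":0,"y":-0.1,"z":0,"roll":0}]'
) | grep -E "tool_pos|force"
```

```text
tool_pos: [0.5122, -0.2521, 0.0107]
force: [-0.5, 0.2, -0.0]
tool_pos: [0.512, -0.2533, 0.0106]
force: [1.5, 4.0, 0.5]
tool_pos: [0.512, -0.2535, 0.0106]
force: [1.8, 8.0, 1.4]
```

```bash
(python3 -m handwheel '[{"hand":0,"x":0,"y":-0.1,"z":0,"roll":0},{"hand":0,"x":0,"y":-0.1,"z":0,"roll":0}]') | grep -E "tool_pos|force"
```

```text
tool_pos: [0.5119, -0.2538, 0.0105]
force: [1.9, 12.0, 3.4]
```

Ring C is stopped at TCP y = -0.2535, so its centre is at about pen x = -15 mm, and the force built up to 12 N. It is oversize, so I'll back it out and slide it into the rework pen.

```bash
(python3 -m handwheel '[{"hand":0,"x":0,"y":1.2,"z":0,"roll":0},{"hand":0,"x":0,"y":2.4,"z":0,"roll":0},{"hand":0,"x":0,"y":3.6,"z":0,"roll":0},{"hand":0,"x":0,"y":5,"z":0,"roll":0},{"hand":0,"x":0.2,"y":6.5,"z":0,"roll":0},{"hand":0,"x":0.6,"y":8,"z":0,"roll":0},{"hand":0,"x":1,"y":9.5,"z":0,"roll":0},{"hand":0,"x":1.3,"y":11,"z":0,"roll":0},{"hand":0,"x":1.6,"y":12.5,"z":0,"roll":0},{"hand":0,"x":1.9,"y":14,"z":0,"roll":0},{"hand":0,"x":2.1,"y":15.5,"z":0,"roll":0},{"hand":0,"x":2.4,"y":17,"z":0,"roll":0},{"hand":0,"x":2.6,"y":18.5,"z":0,"roll":0},{"hand":0,"x":2.8,"y":20,"z":0,"roll":0},{"hand":0,"x":3.2,"y":21,"z":0,"roll":0},{"hand":0,"x":4,"y":21,"z":0,"roll":0},{"hand":0,"x":4,"y":21,"z":0,"roll":0}]'
) | grep -E "t:|tool_pos|force"
python3 - <<'E'
from h import *
s,im=cap('wrist'); s2,im2=cap('top')
b=cv2.resize(im2[150:320,120:330],(560,453),interpolation=cv2.INTER_CUBIC)
cv2.imwrite('pics/both2.png',cv2.resize(np.vstack([im,b]),None,fx=.68,fy=.68)[:,:,::-1]); 
E
```

```text
t: 12.7
tool_pos: [0.5536, -0.0456, 0.0109]
tcp_rot: [0.707, -0.01, 0.012, -0.707]
force: [0.1, -0.3, 0.7]
```

View pics/both2.png

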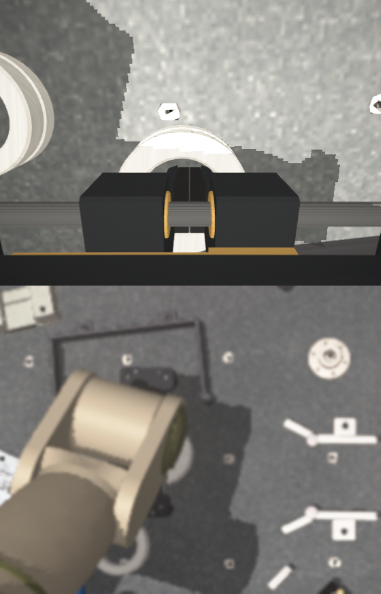

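The fingers still hold ring C in their bore, just outside the rework pen's front. Sliding it in now.

```bash
(python3 -m handwheel '[{"hand":0,"x":1.2,"y":0,"z":0,"roll":0},{"hand":0,"x":2.4,"y":0,"z":0,"roll":0},{"hand":0,"x":3.6,"y":0,"z":0,"roll":0},{"hand":0,"x":5,"y":0,"z":0,"roll":0},{"hand":0,"x":6.4,"y":0,"z":0,"roll":0},{"hand":0,"x":7.8,"y":-0.1,"z":0,"roll":0},{"hand":0,"x":9.2,"y":-0.2,"z":0,"roll":0},{"hand":0,"x":10.4,"y":-0.3,"z":0,"roll":0},{"hand":0,"x":11.4,"y":-0.4,"z":0,"roll":0},{"hand":0,"x":12.1,"y":-0.4,"z":0,"roll":0},{"hand":0,"x":12.1,"y":-0.4,"z":0,"roll":0}]'
python3 -m handwheel '[{"hand":0,"x":-0.6,"y":0,"z":0,"roll":0},{"hand":0,"x":-0.6,"y":0,"z":3,"roll":0},{"hand":0,"x":-0.6,"y":0,"z":6,"roll":0},{"hand":0,"x":-0.6,"y":0,"z":10,"roll":0},{"hand":0,"x":-24.7,"y":5.2,"z":10,"roll":0},{"hand":0,"x":-24.7,"y":5.2,"z":10,"roll":0},{"hand":0,"x":-24.7,"y":5.2,"z":10,"roll":0},{"hand":0,"x":-24.7,"y":5.2,"z":10,"roll":0},{"hand":0,"x":-24.7,"y":5.2,"z":10,"roll":0},{"hand":0,"x":-24.7,"y":5.2,"z":10,"roll":0},{"hand":0,"x":-24.7,"y":5.2,"z":10,"roll":0},{"hand":0,"x":-24.7,"y":5.2,"z":10,"roll":0},{"hand":0,"x":-24.7,"y":5.2,"z":10,"roll":0}]'
) | grep -E "t:|tool_pos|force"
python3 - <<'E'
from h import *
s,im=cap('wrist'); s2,im2=cap('top')
b=cv2.resize(im2[150:320,120:330],(560,453),interpolation=cv2.INTER_CUBIC)
cv2.imwrite('pics/both3.png',cv2.resize(np.vstack([im,b]),None,fx=.68,fy=.68)[:,:,::-1]); 
E
```

```text
t: 13.72
tool_pos: [0.6739, -0.0507, 0.0105]
tcp_rot: [0.707, -0.011, 0.012, -0.707]
force: [0.1, -0.9, 0.4]
t: 14.8
tool_pos: [0.4265, 0.0018, 0.1112]
tcp_rot: [0.707, -0.011, 0.012, -0.707]
force: [0.7, -0.2, -0.3]
```

View pics/both3.png

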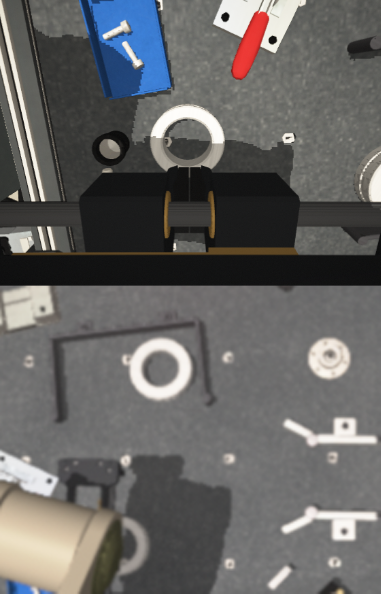

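Ring C lies wholly inside the rework pen (lower half, (161,369)). Ring A is under the fingers at about (0.4245, 0.004).

```bash
(python3 -m handwheel '[{"hand":0,"x":-0.2,"y":0.2,"z":-4,"roll":0},{"hand":0,"x":-0.2,"y":0.2,"z":-7,"roll":0},{"hand":0,"x":-0.2,"y":0.2,"z":-9,"roll":0},{"hand":0,"x":-0.2,"y":0.2,"z":-10,"roll":0},{"hand":0,"x":-0.2,"y":0.2,"z":-10,"roll":0}]'
python3 -m handwheel '[{"hand":0,"x":1,"y":-0.5,"z":0,"roll":0},{"hand":0,"x":2.3,"y":-1,"z":0,"roll":0},{"hand":0,"x":3.6,"y":-1.8,"z":0,"roll":0},{"hand":0,"x":4.9,"y":-2.8,"z":0,"roll":0},{"hand":0,"x":6.2,"y":-4,"z":0,"roll":0},{"hand":0,"x":7.4,"y":-5.2,"z":0,"roll":0},{"hand":0,"x":8.5,"y":-6.4,"z":0,"roll":0},{"hand":0,"x":8.9,"y":-7.8,"z":0,"roll":0},{"hand":0,"x":8.9,"y":-9.2,"z":0,"roll":0},{"hand":0,"x":8.9,"y":-10.6,"z":0,"roll":0},{"hand":0,"x":8.9,"y":-12,"z":0,"roll":0},{"hand":0,"x":8.9,"y":-13.5,"z":0,"roll":0},{"hand":0,"x":8.9,"y":-15,"z":0,"roll":0},{"hand":0,"x":8.9,"y":-16.5,"z":0,"roll":0},{"hand":0,"x":8.9,"y":-18,"z":0,"roll":0},{"hand":0,"x":8.9,"y":-19.5,"z":0,"roll":0},{"hand":0,"x":8.9,"y":-21,"z":0,"roll":0},{"hand":0,"x":8.9,"y":-21.8,"z":0,"roll":0},{"hand":0,"x":8.9,"y":-21.8,"z":0,"roll":0}]'
) | grep -E "t:|tool_pos|force"
```

```text
t: 15.32
tool_pos: [0.424, 0.004, 0.0087]
tcp_rot: [-0.707, 0.013, -0.01, 0.707]
force: [-0.5, -0.6, 0.1]
t: 16.9
tool_pos: [0.5133, -0.216, 0.0107]
tcp_rot: [0.707, -0.012, 0.012, -0.707]
force: [-0.3, 0.6, -1.2]
```

```bash
(python3 -m handwheel '[{"hand":0,"x":-0.1,"y":-1,"z":0,"roll":0},{"hand":0,"x":-0.1,"y":-2,"z":0,"roll":0},{"hand":0,"x":-0.1,"y":-3,"z":0,"roll":0},{"hand":0,"x":-0.1,"y":-3.5,"z":0,"roll":0},{"hand":0,"x":-0.1,"y":-3.5,"z":0,"roll":0}]'
python3 -m handwheel '[{"hand":0,"x":0,"y":-0.2,"z":0,"roll":0},{"hand":0,"x":0,"y":-0.2,"z":0,"roll":0}]'
python3 -m handwheel '[{"hand":0,"x":0,"y":-0.2,"z":0,"roll":0},{"hand":0,"x":0,"y":-0.2,"z":0,"roll":0}]'
python3 -m handwheel '[{"hand":0,"x":0,"y":-0.2,"z":0,"roll":0},{"hand":0,"x":0,"y":-0.2,"z":0,"roll":0}]'
) | grep -E "tool_pos|force"
```

```text
tool_pos: [0.5123, -0.2503, 0.0107]
force: [-0.7, 0.5, -0.5]
tool_pos: [0.5121, -0.251, 0.0107]
force: [-0.1, 0.2, 0.2]
tool_pos: [0.5122, -0.2529, 0.0108]
force: [-0.1, 0.5, 0.5]
tool_pos: [0.5122, -0.255, 0.0108]
force: [-0.8, 1.1, -0.6]
```

```bash
(python3 -m handwheel '[{"hand":0,"x":0,"y":-0.2,"z":0,"roll":0},{"hand":0,"x":0,"y":-0.2,"z":0,"roll":0}]'
python3 -m handwheel '[{"hand":0,"x":0,"y":-0.2,"z":0,"roll":0},{"hand":0,"x":0,"y":-0.4,"z":0,"roll":0},{"hand":0,"x":0,"y":-0.4,"z":0,"roll":0}]'
python3 -m handwheel '[{"hand":0,"x":0,"y":-0.2,"z":0,"roll":0},{"hand":0,"x":0,"y":-0.4,"z":0,"roll":0},{"hand":0,"x":0,"y":-0.4,"z":0,"roll":0}]'
) | grep -E "tool_pos|force"
```

```text
tool_pos: [0.5122, -0.2572, 0.0107]
force: [-1.6, 0.3, -0.0]
tool_pos: [0.5122, -0.2614, 0.0108]
force: [0.3, 0.1, -0.0]
tool_pos: [0.5122, -0.2654, 0.0108]
force: [-0.0, 0.4, 0.2]
```

```bash
(python3 -m handwheel '[{"hand":0,"x":0,"y":-0.5,"z":0,"roll":0},{"hand":0,"x":0,"y":-1,"z":0,"roll":0},{"hand":0,"x":0,"y":-1.6,"z":0,"roll":0},{"hand":0,"x":0,"y":-1.6,"z":0,"roll":0}]'
python3 -m handwheel '[{"hand":0,"x":-0.1,"y":-1,"z":0,"roll":0},{"hand":0,"x":-0.1,"y":-2,"z":0,"roll":0},{"hand":0,"x":-0.1,"y":-3,"z":0,"roll":0},{"hand":0,"x":-0.2,"y":-4,"z":0,"roll":0},{"hand":0,"x":-0.2,"y":-4.8,"z":0,"roll":0},{"hand":0,"x":-0.2,"y":-5.1,"z":0,"roll":0},{"hand":0,"x":-0.2,"y":-5.1,"z":0,"roll":0}]'
python3 -m handwheel '[{"hand":0,"x":0,"y":0.9,"z":0,"roll":0},{"hand":0,"x":0,"y":0.9,"z":3,"roll":0},{"hand":0,"x":0,"y":0.9,"z":7,"roll":0},{"hand":0,"x":0,"y":0.9,"z":11,"roll":0},{"hand":0,"x":0,"y":0.9,"z":14,"roll":0},{"hand":0,"x":-9,"y":40,"z":18,"roll":0},{"hand":0,"x":-9,"y":40,"z":18,"roll":0},{"hand":0,"x":-9,"y":40,"z":18,"roll":0},{"hand":0,"x":-9,"y":40,"z":18,"roll":0},{"hand":0,"x":-9,"y":40,"z":18,"roll":0},{"hand":0,"x":-9,"y":52,"z":18,"roll":0},{"hand":0,"x":-9,"y":52,"z":18,"roll":0},{"hand":0,"x":-9,"y":52,"z":18,"roll":0},{"hand":0,"x":-9,"y":52,"z":18,"roll":0},{"hand":0,"x":-9,"y":60,"z":18,"roll":0},{"hand":0,"x":-9,"y":60,"z":18,"roll":0},{"hand":0,"x":-9,"y":60,"z":18,"roll":0},{"hand":0,"x":-9,"y":60,"z":18,"roll":0}]'
) | grep -E "t:|tool_pos|force"
python3 - <<'E'
from h import *
s,im=cap('top')
cv2.imwrite('pics/final.png',cv2.resize(im[150:340,140:400],None,fx=3,fy=3,interpolation=cv2.INTER_CUBIC)[:,:,::-1])
E
```

```text
t: 18.82
tool_pos: [0.5123, -0.2825, 0.0108]
tcp_rot: [0.707, -0.012, 0.012, -0.707]
force: [-0.5, 0.3, -0.6]
t: 19.4
tool_pos: [0.5101, -0.333, 0.0107]
tcp_rot: [0.707, -0.012, 0.012, -0.707]
force: [0.6, -0.2, 0.5]
t: 20.9
tool_pos: [0.4238, 0.2122, 0.1886]
tcp_rot: [-0.707, 0.011, -0.011, 0.707]
force: [0.5, -0.6, 0.2]
```

View pics/final.png

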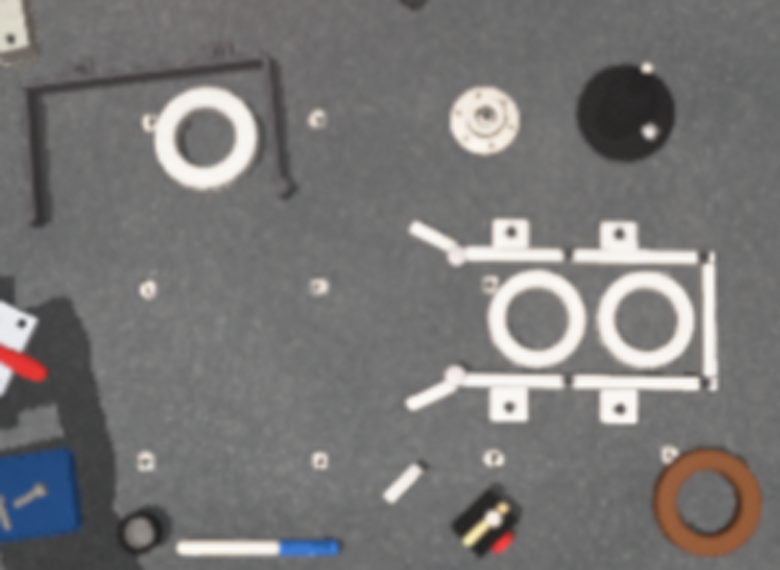

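The final picture shows both passed rings inside the lane, behind the pins (left edge at crop x = 488, pins at 457). The oversize ring is inside the rework pen, about 11 mm behind its front line, and the bystanders have not moved.

```bash
python3 -c "
from plant import manip
s=manip.sense();print(s['t'],s['force']);print(manip.finish_job())"
```

```text
20.95 [-4.13927125  1.39197633 -0.21815288]
the job is handed in; nothing more can be done
None
```

All three rings are sorted, and I handed the job in at 21 s of the 72 s allowed. I dragged each ring flat along the plate with the shut fingers in its bore and tried it at the pins.

| Ring (start position, m) | At the pins | Where it is now |
|---|---|---|
| (0.517, -0.083) | slipped through at 1 N or so | gauge pen, near the end wall |
| (0.424, 0.004) | slipped through at 1 N or so | gauge pen, second, behind the pins |
| (0.440, -0.131) | stopped, centre at about pen x = -15 mm, 12 N push | rework pen |

- **Placement:** in the last top picture both passed rings are wholly behind the pins. The oversize ring is about 11 mm inside the rework pen's front line.
- **Bystanders:** the flange, magnet base, gauge block and brown ring look unmoved in that picture. The pink ring was outside that view, but the arm never went near it.
- **Release:** the arm is clear, 19 cm above the plate and touching nothing. The final force reading was about 4 N with the arm in free air; I put it down to the arm still settling and did not re-check it.
- **Cross-check:** ring widths measured in the pictures (about 77, 80 and 85 mm) agree with the pin results.

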